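# Build up the honing arbor

### The job

Build up the honing arbor that stands in the little dark wooden block: slide on first the steel back flange, then the large felt wheel, then the aluminium spacer, then the small leather-rimmed wheel and last the knurled brass nut, each fully down and flat on the one below. The nut only slips on; do not turn it. Leave the wax tin, the corked vial and the blue-capped bottle standing where they are.

Things in the scene. Friction and masses are not known exactly. Their poses are not given: they have to be found in the camera images.
- arbor_seat (a point): Top centre of the arbor's shoulder (38 mm across), 28 mm above the work board; z up along the spindle. The arbor is a steel spindle fixed upright in a small dark wooden block (54x75x22 mm), screwed to a raised plywood work board whose top is 124 mm above the bench. Spindle above the seat: 20 mm thick to 30 mm, cone to 14 mm at 34 mm, so to 49.5 mm, tapered nose to its tip (5 mm) at 58 mm.
- flange: Back flange: a dark steel disc with a shallow turned groove in its top, 46 mm across, 12 mm thick, plain bore 24 mm, about 80 g. Origin: centre of its underside; z up along its axis. It lies flat on the work board, right way up, at the start.
- felt_wheel: Large wheel of grey felt with a brown card washer round its eye, 62 mm across, 12 mm thick, bore 24 mm, rigid, about 50 g. Origin: centre of its underside; z up along its axis. It lies flat on the work board, right way up, at the start.
- spacer: Spacer: a short plain aluminium tube, 34 mm outside, 10 mm high, bore 24 mm, about 30 g. Origin: centre of its underside; z up along its axis. It lies flat on the work board, right way up, at the start.
- leather_wheel: Small wheel of pale wood with a dark leather rim, 48 mm across, 12 mm thick, bore 18 mm (passes the thin upper part of the spindle only), about 40 g. Origin: centre of its underside; z up along its axis. It lies flat on the work board, right way up, at the start.
- nut: Knurled brass clamp nut, used here as a slip-on nut (smooth bore 18 mm, no turning): a base collar 36 mm across and 4 mm high, above it a knurled body 29 mm across up to 14 mm, about 60 g. Origin: centre of its underside; z up along its axis. It lies flat on the work board, right way up, at the start.
- wax_tin: Bystander: a round tin of wax with a marbled lid, 81 mm across, 33 mm high, loose on the bench left of the work board. Origin: centre of its underside.
- cork_jar: Bystander: a small corked glass vial, 26 mm across, 36 mm high, standing on the work board, loose. Origin: centre of its underside.
- blue_cap_bottle: Bystander: a small white plastic bottle with a wide dark blue cap, 35 mm across, 44 mm high, standing on the work board, loose. Origin: centre of its underside.

How it is judged:
By the outcome, as a careful person would: the job done as asked, in the order asked, and still so for the second after the job is handed in, with the robot touching nothing.
It also fails if it takes over 96 s, if anything falls off the work surface, if the arm or the gripper's body presses on something with over 40 N, if the wrist force passes 120 N, or if a joint passes its speed limit or range.

### The arm

A 7-joint arm with a two-finger parallel gripper is mounted at the origin on the work surface; the furniture and walls round the work are solid. World frame = base frame: x ahead of the robot, y to its left, z up, the work surface at z = 0. Lengths are in m, angles in degrees, forces in N, time in s.
With the tool pointing down it reaches from about 0.425 to 0.875 m from the base axis. Payload 8.4 kg.
Tool frame: the origin (TCP) lies between the finger pads; the fingertips stand 8 mm ahead of it and the grasp point (between the pads) lies 11 mm behind it; z points along the fingers, y is the line along which they close (so a half turn about z gives the same grasp; the last joint's range is limited). The gripper opens to 85 mm and grips with 20 to 120 N. Pads are 22 mm wide; open, the fingers measure 114 mm over their backs; the gripper's body (76 mm by 85 mm) begins 54 mm behind the grasp point. The pads swing forward as they close: fully open they stand 13 mm farther back than shut.
Start: joints at [62.269, 19.091, 2.286, 83.961, -0.768, 76.965, -3.352], TCP at [0.244, -0.602, 0.239] pointing down, gripper open.
Joint ranges: [-147.57, 147.57], [-21.85, 119.76], [-74.77, 79.35], [14.55, 137.4], [-85.83, 265.84], [4.83, 119.75], [-152.11, 152.11]. Speed limits (degrees/s): [127.2, 127.2, 159.86, 159.86, 180, 180, 180].

### API

Orientations are given as [roll, pitch, yaw] about the fixed x, y, z axes, in that order (R = Rz(yaw) Ry(pitch) Rx(roll)).
In Python, from workcell import ctrl gives the robot as it stands.
- The arm moves only by the tool drive_effector, called after "Emit:" as name([rows], argument=value, ...), one row to a line, values as JSON. Schema: {"type":"object","properties":{"segments":{"type":"array","items":{"type":"array","items":{"type":"number"},"minItems":6,"maxItems":6},"minItems":1,"maxItems":12},"finger_gap":{"type":"number"},"squeeze":{"type":"number"},"only":{"type":"string"},"quiet":{"type":"boolean"},"lines":{"type":"string"}},"required":["segments"],"additionalProperties":false}. segments is a list of rows, 1 to 12 of them, each of 6 numbers: dx, dy, dz in parts of the range, where 1.0 means 0.8 m, then a rotation vector rx, ry, rz in parts of the range, where 1.0 means 60 degrees; each row is the pose to reach, as a shift and turn from the pose commanded when the call began, along the tool's axes at that moment; what a row does not reach only later rows make up. A row lasts 1/12 s, in which the tool goes at most 0.0417 m and 7.16 degrees, less where a joint would pass 70% of its speed; a pose out of reach is approached as far as the arm can. finger_gap is the finger opening in m, set as the call begins (left out keeps the last). The fingers move at their own pace and stop on an object; squeeze is the grip in N (left out, the last holds). Time passes only in rows, so rows that do not move let the fingers close. The tool returns the time, the measured TCP pose, the force, the opening and the grip force at its end. only (a regular expression) keeps the lines of the reply that match it, lines (a string "A,B") keeps lines A to B, and quiet returns only ok. Input that does not fit is refused with a message, and nothing moves.
- ctrl.state(): the state, without advancing time (a new reading comes with each control period).
- ctrl.capture(name): name is "scene" or "top"; returns a dict with "frame" (480x640x3 uint8, red, green, blue), "K" (3x3 intrinsics, pixels), "R" (3x3) and "t" (3): a world point X has camera coordinates R X + t. Camera axes: x right, y down, z forward; pixel columns grow to the right and rows downward; lengths in m; the calibration is good to about 2 mm. A picture is of the moment at which its call begins. There is no depth.
- ctrl.sign_off(): hands the job in; it is judged then, once.
The state is a dict: "clock": time; "joint_positions": joint angles; "dq": joint speeds; "joint_torque": joint torques, N m; "eef_pos": TCP position; "ee_rot": TCP orientation; "ft_force": force on the tool from outside, world axes, zero at the start; "wrist_torque": the same for the moment, N m; "grip_width": finger opening in m; "grasp_force": force on a finger pad.
Only numpy, scipy, OpenCV 4.12 (cv2) and the standard library are available. Lean on these libraries where they do the work, as an engineer would, in place of code of your own. Each camera call takes 0.05 s, during which the arm holds its last target. There are 200 camera calls.

## Working session

There is one attempt and no reset: what is moved stays moved. The work goes in short steps, Python scripts to look and compute and a tool call to move; the robot and the scene stay as the last step left them, time stands still between calls to the robot, and variables do not carry over. Pictures are saved under pics/ and viewed, at most 14 in all, crops included, and the job is handed in when it is done.

```bash
ls; mkdir -p pics; python3 - <<'E'
from workcell import ctrl
import cv2,numpy as np,pickle
d={}
for n in("scene","top"):
    c=ctrl.capture(n);d[n]=c;cv2.imwrite(f"pics/{n}0.png",c["frame"][:,:,::-1])
    print(n,c["K"].tolist(),np.round(c["R"],3).tolist(),(-c["R"].T@c["t"]).round(3))
pickle.dump(d,open("d0.pkl","wb"))
print(ctrl.state())
E
```

```text
pics
workcell.py
scene [[590.6992392294572, 0.0, 320.1212971701945], [0.0, 590.6992392294572, 244.0890459813301], [0.0, 0.0, 1.0]] [[-0.459, -0.888, 0.007], [-0.377, 0.187, -0.907], [0.804, -0.419, -0.421]] [-0.223  0.438  0.487]
top [[485.1077867308133, 0.0, 326.43147941691075], [0.0, 485.1077867308133, 237.0912354913421], [0.0, 0.0, 1.0]] [[-0.001, -1.0, 0.011], [-0.98, -0.001, -0.199], [0.199, -0.011, -0.98]] [0.333 0.048 0.963]
{'clock': 0.1, 'joint_positions': array([62.26751523, 19.12662661,  2.28332768, 84.00433429, -0.76795635,
       76.96608211, -3.3508201 ]), 'dq': array([ 0.12127268, -0.12650943,  0.03363892, -0.1390142 ,  0.09032614,
       -0.00508044,  0.066836  ]), 'joint_torque': array([ 5.82456443e-03, -6.60010743e+01,  1.37180910e+00, -4.06474328e+01,
        1.72638113e-02,  8.91558680e-03, -1.85249542e-05]), 'eef_pos': array([ 0.24385167, -0.60210276,  0.23853628]), 'ee_rot': array([-1.79918321e+02,  4.83183943e-03,  2.20499913e+01]), 'ft_force': array([ 0.48309539, -0.55255424, -0.27136136]), 'wrist_torque': array([ 0.0296446 , -0.01269908, -0.02904912]), 'grasp_force': 0.0, 'grip_width': 0.08537170583857953}
```

View pics/scene0.png

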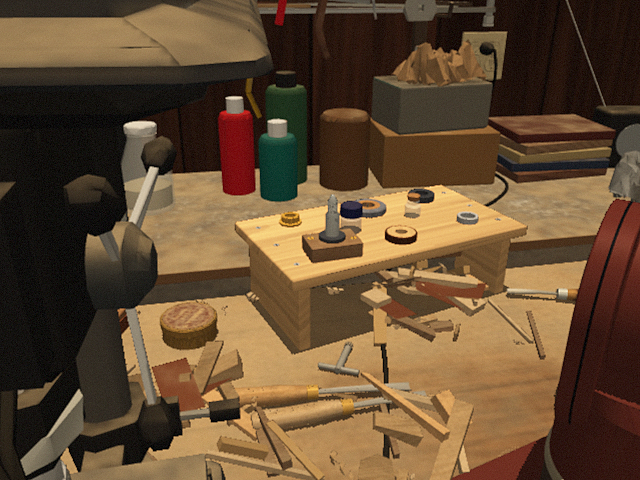

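View pics/top0.png

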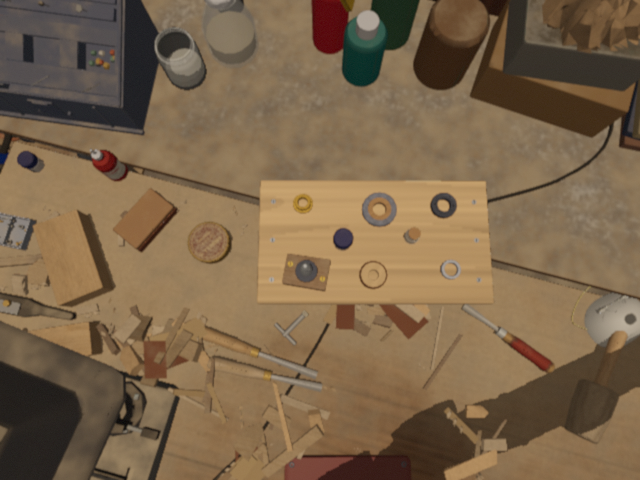

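```bash
python3 - <<'E'
import cv2
a=cv2.imread("pics/top0.png")[170:310,250:500];cv2.imwrite("pics/topc.png",cv2.resize(a,None,fx=3.2,fy=3.2,interpolation=cv2.INTER_CUBIC))
a=cv2.imread("pics/scene0.png")[180:270,270:490];cv2.imwrite("pics/scenec.png",cv2.resize(a,None,fx=3.6,fy=3.6,interpolation=cv2.INTER_CUBIC))
E
```

```text
(no output)
```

View pics/topc.png

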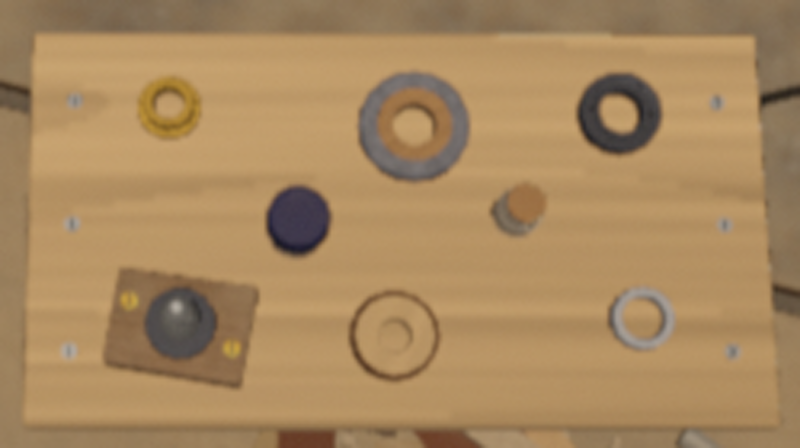

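View pics/scenec.png

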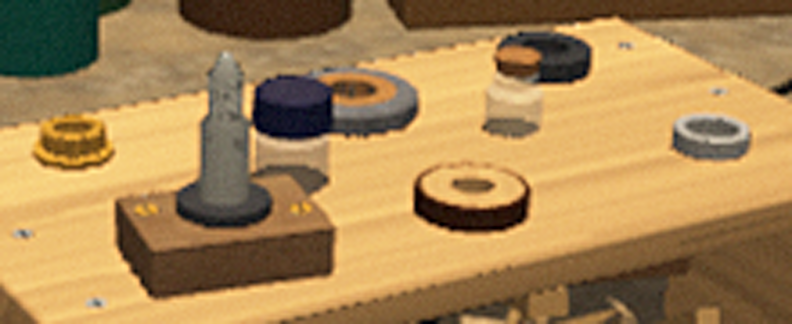

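```bash
cat >h.py <<'E'
import numpy as np,cv2,pickle
d=pickle.load(open("d0.pkl","rb"))
P={n:d[n]["K"]@np.c_[d[n]["R"],np.asarray(d[n]["t"]).ravel()] for n in d}
def tri(a,b):
    X=cv2.triangulatePoints(P["top"],P["scene"],np.float64(a).reshape(2,1),np.float64(b).reshape(2,1)).ravel();return X[:3]/X[3]
def ray(n,p,z):
    p=np.float64(p);M=P[n];A=np.c_[M[:,:2],-np.r_[p,1]];return np.linalg.solve(A,-(M[:,2]*z+M[:,3]))[:2]
def proj(n,X):
    q=P[n]@np.r_[X,1];return q[:2]/q[2]
E
python3 - <<'E'
from h import *
T=dict(nut=(169,104),felt=(414,124.5),flange=(620,112),spacer=(642,317),leather=(395,333),seat=(181,322),tip=(180,309),bottle=(299,217),vial=(525,202))
S=dict(nut=(74,127),felt=(360,88),flange=(562,49),spacer=(711,128),leather=(474,184),seat=(223,201),tip=(223,54),bottle=(293,90),vial=(518,52))
Z=dict(nut=.138,felt=.136,flange=.136,spacer=.134,leather=.136,seat=.152,tip=.21,bottle=.168,vial=.160)
for k in T:
    a=(np.array(T[k])+.5)/3.2-.5+[250,170]; b=(np.array(S[k])+.5)/3.6-.5+[270,180]
    X=tri(a,b);t=ray("top",a,Z[k]);s=ray("scene",b,Z[k])
    print(k,X.round(4),"top",t.round(4),"scene",s.round(4),np.hypot(*t).round(3))
E
```

```text
nut [0.5635 0.0813 0.1363] top [0.5632 0.0816] scene [0.5594 0.0828] 0.569
felt [ 0.5508 -0.0556  0.1357] top [ 0.5524 -0.0533] scene [ 0.549  -0.0567] 0.555
flange [ 0.5569 -0.1722  0.1341] top [ 0.5597 -0.1673] scene [ 0.5506 -0.1719] 0.584
spacer [ 0.4457 -0.1752  0.1325] top [ 0.446  -0.1742] scene [ 0.4427 -0.1731] 0.479
leather [ 0.4364 -0.0416  0.135 ] top [ 0.437  -0.0405] scene [ 0.4341 -0.0409] 0.439
seat [0.4411 0.0735 0.1483] top [0.4408 0.0737] scene [0.4336 0.0773] 0.447
tip [0.4403 0.0736 0.2093] top [0.4395 0.0724] scene [0.4393 0.0753] 0.445
bottle [0.4942 0.0116 0.1656] top [0.4939 0.0119] scene [0.4889 0.0147] 0.494
vial [ 0.503  -0.1091  0.1602] top [ 0.5038 -0.1082] scene [ 0.5031 -0.11  ] 0.515
```

The rows are not in the units I measure in: shifts go in shares of 0.8 m and turns go in shares of 60 degrees. I convert before sending: 0.4559 m / 0.8 = 0.5699, 0.342 m / 0.8 = 0.4275, 22.05 degrees / 60 = 0.3675.

Emit:
drive_effector([
  [0.1425,-0.0888,-0.01,0,0,0.1],
  [0.285,-0.1775,-0.0188,0,0,0.2],
  [0.4275,-0.2663,-0.025,0,0,0.3675],
  [0.5699,-0.3556,-0.0375,0,0,0.3675],
  [0.5699,-0.3556,-0.0375,0,0,0.3675],
  [0.5699,-0.3556,-0.0375,0,0,0.3675],
  [0.5699,-0.3556,-0.0375,0,0,0.3675],
  [0.5699,-0.3556,-0.0375,0,0,0.3675],
  [0.5699,-0.3556,-0.0375,0,0,0.3675],
  [0.5699,-0.3556,-0.0375,0,0,0.3675],
  [0.5699,-0.3556,-0.0375,0,0,0.3675],
  [0.5699,-0.3556,-0.0375,0,0,0.3675],
], finger_gap=0.062, squeeze=40)

```text
clock: 1.1
eef_pos: [0.5368, -0.1984, 0.267]
ee_rot: [-180.0, 0.0, -0.0]
ft_force: [1.1, -1.0, 0.7]
grip_width: 0.0619
grasp_force: 0.0
```

In the tool's units: 0.06 m / 0.8 = 0.075, -0.03 m / 0.8 = -0.0375.

Emit:
drive_effector([
  [0.0275,-0.0375,0.0375,0,0,0],
  [0.0275,-0.0375,0.075,0,0,0],
  [0.0275,-0.0375,0.075,0,0,0],
  [0.0275,-0.0375,0.075,0,0,0],
])

```text
clock: 1.43
eef_pos: [0.5569, -0.17, 0.2054]
ee_rot: [-179.9, 0.2, 0.0]
ft_force: [-0.3, -0.8, 1.0]
grip_width: 0.0621
grasp_force: 0.0
```

```bash
python3 - <<'E'
from workcell import ctrl
import cv2
c=ctrl.capture("top");a=c["frame"][140:310,250:500,::-1]
cv2.imwrite("pics/a1.png",cv2.resize(a,None,fx=3.2,fy=3.2,interpolation=cv2.INTER_CUBIC))
print(ctrl.state()["eef_pos"])
E
```

```text
[ 0.55757761 -0.17122633  0.20735501]
```

View pics/a1.png

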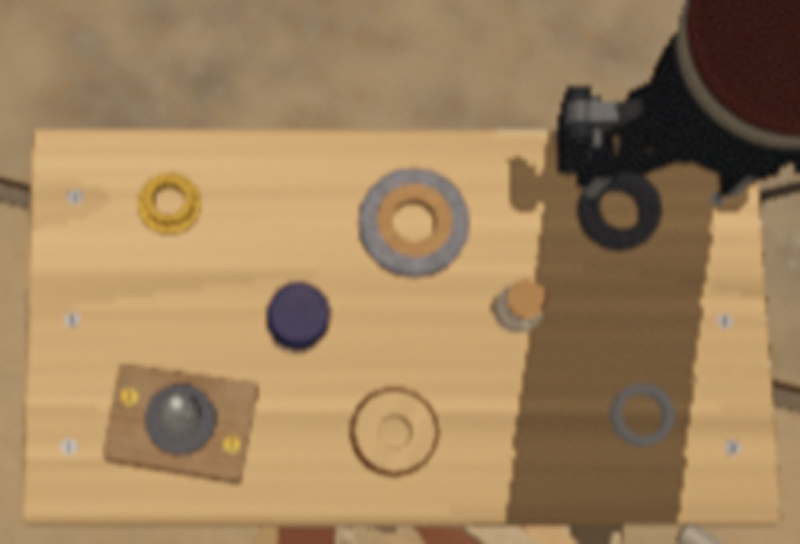

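In the tool's units: 0.06 m / 0.8 = 0.075, 0.002 m / 0.8 = 0.0025.

Emit:
drive_effector([
  [0.0025,-0.0038,0.0375,0,0,0],
  [0.0025,-0.0038,0.0625,0,0,0],
  [0.0025,-0.0038,0.075,0,0,0],
  [0.0025,-0.0038,0.075,0,0,0],
  [0.0025,-0.0038,0.075,0,0,0],
])

```text
clock: 1.9
eef_pos: [0.5604, -0.1684, 0.1486]
ee_rot: [180.0, -0.1, -0.1]
ft_force: [0.6, 0.2, -0.1]
grip_width: 0.0617
grasp_force: 0.0
```

In the tool's units: 0.0165 m / 0.8 = 0.0206, 0.01 m / 0.8 = 0.0125.

Emit:
drive_effector([
  [0,-0.0013,0.0125,0,0,0],
  [0,-0.0013,0.0206,0,0,0],
  [0,-0.0013,0.0206,0,0,0],
  [0,-0.0013,0.0206,0,0,0],
])

```text
clock: 2.23
eef_pos: [0.56, -0.1662, 0.1304]
ee_rot: [-180.0, 0.0, -0.0]
ft_force: [-0.5, -0.8, 0.7]
grip_width: 0.062
grasp_force: 0.0
```

Emit:
drive_effector([
  [0,0,0,0,0,0],
  [0,0,0,0,0,0],
  [0,0,0,0,0,0],
  [0,0,0,0,0,0],
  [0,0,0,0,0,0],
], finger_gap=0.03, squeeze=50)

```text
clock: 2.65
eef_pos: [0.5606, -0.1663, 0.1314]
ee_rot: [180.0, -0.1, -0.0]
ft_force: [-1.9, 1.1, 6.7]
grip_width: 0.0429
grasp_force: 51.3
```

In the tool's units: -0.13 m / 0.8 = -0.1625, -0.09 m / 0.8 = -0.1125.

Emit:
drive_effector([
  [0,0,-0.0125,0,0,0],
  [0,0,-0.0375,0,0,0],
  [0,0,-0.075,0,0,0],
  [0,0,-0.1125,0,0,0],
  [0,0,-0.1625,0,0,0],
  [0,0,-0.1625,0,0,0],
  [0,0,-0.1625,0,0,0],
])

```text
clock: 3.23
eef_pos: [0.5614, -0.1664, 0.2637]
ee_rot: [179.9, -0.3, 0.0]
ft_force: [-0.6, 0.6, -2.0]
grip_width: 0.0433
grasp_force: 51.0
```

```bash
python3 - <<'E'
from workcell import ctrl
import cv2
import numpy as np
c=ctrl.capture("scene");a=c["frame"][130:290,280:520,::-1]
cv2.imwrite("pics/a2.png",cv2.resize(a,None,fx=3.3,fy=3.3,interpolation=cv2.INTER_CUBIC))
s=ctrl.state();print(s["eef_pos"],s["grip_width"],s["ft_force"])
E
```

```text
[ 0.56035444 -0.16623251  0.26144819] 0.04312515957174213 [-0.57395792 -0.52087842 -1.92466458]
```

View pics/a2.png

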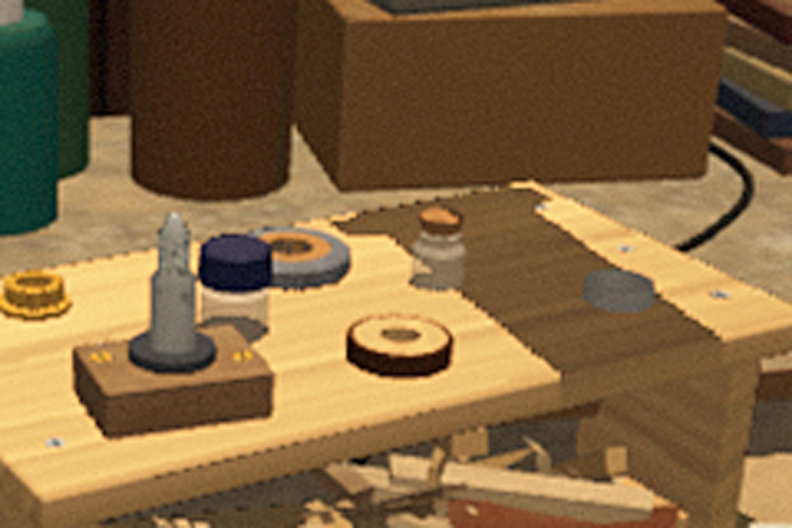

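In the tool's units: -0.239 m / 0.8 = -0.2988, -0.21 m / 0.8 = -0.2625.

Emit:
drive_effector([
  [-0.0125,-0.0375,0,0,0,0],
  [-0.0375,-0.075,0,0,0,0],
  [-0.0625,-0.125,0,0,0,0],
  [-0.0875,-0.175,0,0,0,0],
  [-0.1125,-0.225,0,0,0,0],
  [-0.1375,-0.2625,0,0,0,0],
  [-0.1505,-0.2988,0,0,0,0],
  [-0.1505,-0.2988,0.025,0,0,0],
  [-0.1505,-0.2988,0.025,0,0,0],
  [-0.1505,-0.2988,0.025,0,0,0],
  [-0.1505,-0.2988,0.025,0,0,0],
])

```text
clock: 4.2
eef_pos: [0.4398, 0.0717, 0.2404]
ee_rot: [180.0, 0.1, -0.1]
ft_force: [-0.5, 0.6, -0.3]
grip_width: 0.0434
grasp_force: 51.1
```

```bash
python3 - <<'E'
from workcell import ctrl
import cv2
import numpy as np
for n,(r,q) in dict(scene=(150,280),top=(170,240)).items():
    c=ctrl.capture(n);a=c["frame"][r:r+110,q:q+110,::-1]
    cv2.imwrite(f"pics/a3{n}.png",a)
I=np.hstack([cv2.imread(f"pics/a3{n}.png") for n in("scene","top")])
cv2.imwrite("pics/a3.png",cv2.resize(I,None,fx=3.6,fy=3.6,interpolation=cv2.INTER_CUBIC))
s=ctrl.state();print(s["eef_pos"],s["grip_width"],s["ft_force"])
E
```

```text
[0.44021806 0.07188047 0.24083599] 0.04329329654278929 [ 0.55995122 -0.41949053 -0.30981043]
```

View pics/a3.png

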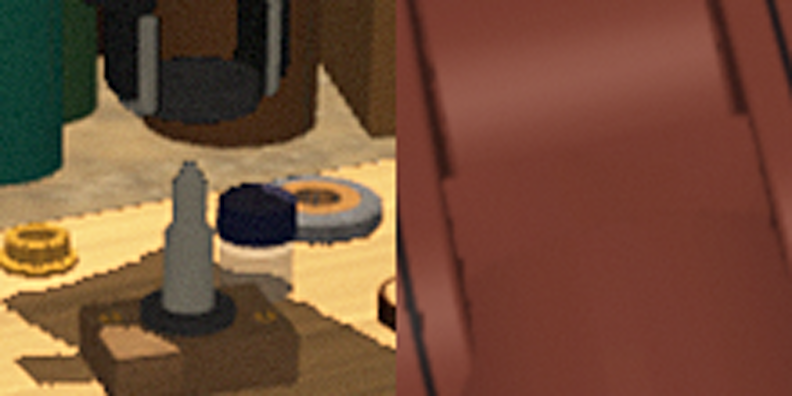

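```bash
python3 - <<'E'
from h import *
for X in [(.4402,.0719,.2334),(.4402,.0719,.2454),(.4402,.0719,.21),(.4395,.0724,.21),(.4403,.0736,.2093),(.4402,.0949,.239),(.4402,.0489,.239)]:
    print(X,((proj("scene",X)-[280,150]+.5)*3.6-.5).round(1))
E
python3 - <<'E'
import cv2
I=cv2.imread("pics/a3scene.png")[0:60,15:95]
cv2.imwrite("pics/a3z.png",cv2.convertScaleAbs(cv2.resize(I,None,fx=9,fy=9,interpolation=cv2.INTER_CUBIC),alpha=2.5,beta=10))
E
```

```text
(0.4402, 0.0719, 0.2334) [194.7 100.8]
(0.4402, 0.0719, 0.2454) [195.3  69.9]
(0.4402, 0.0719, 0.21) [193.7 159.9]
(0.4395, 0.0724, 0.21) [193.4 160.7]
(0.4403, 0.0736, 0.2093) [189.5 162.2]
(0.4402, 0.0949, 0.239) [140.  95.]
(0.4402, 0.0489, 0.239) [248.6  78. ]
```

View pics/a3z.png

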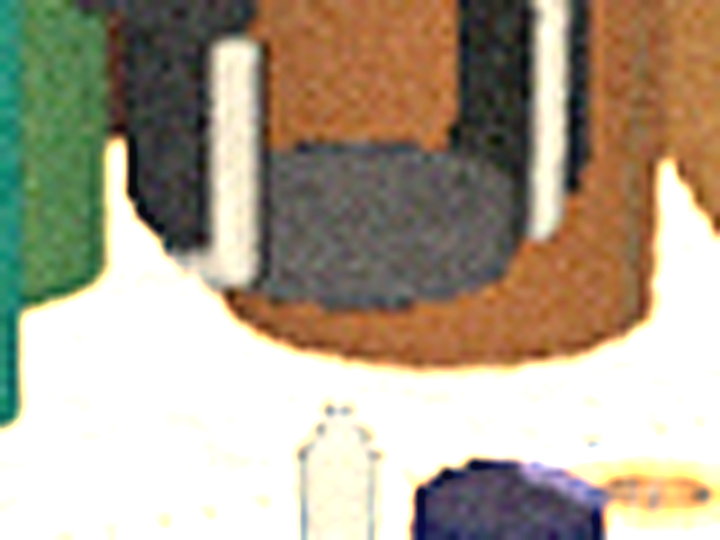

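In the tool's units: 0.03 m / 0.8 = 0.0375, -0.003 m / 0.8 = -0.0038.

Emit:
drive_effector([
  [0.0038,-0.0038,0,0,0,0],
  [0.0038,-0.0038,0.0125,0,0,0],
  [0.0038,-0.0038,0.025,0,0,0],
  [0.0038,-0.0038,0.0313,0,0,0],
  [0.0038,-0.0038,0.0375,0,0,0],
  [0.0038,-0.0038,0.0375,0,0,0],
])

```text
clock: 4.8
eef_pos: [0.442, 0.0756, 0.2091]
ee_rot: [180.0, 0.1, -0.0]
ft_force: [0.1, 0.7, -1.2]
grip_width: 0.0435
grasp_force: 51.1
```

Emit:
drive_effector([
  [0,0,0.005,0,0,0],
  [0,0,0.01,0,0,0],
  [0,0,0.015,0,0,0],
  [0,0,0.015,0,0,0],
  [0,0,0.015,0,0,0],
])

```text
clock: 5.22
eef_pos: [0.4426, 0.0758, 0.1984]
ee_rot: [-180.0, 0.0, -0.0]
ft_force: [0.3, 0.5, -0.8]
grip_width: 0.0431
grasp_force: 51.1
```

```bash
python3 - <<'E'
from workcell import ctrl
import cv2
c=ctrl.capture("scene");I=c["frame"][170:230,295:375,::-1]
cv2.imwrite("pics/a4z.png",cv2.convertScaleAbs(cv2.resize(I,None,fx=9,fy=9,interpolation=cv2.INTER_CUBIC),alpha=2,beta=10))
s=ctrl.state();print(s["eef_pos"],s["grip_width"],s["ft_force"],s["wrist_torque"])
E
```

```text
[0.44277644 0.07582737 0.19862995] 0.043357587550190986 [-0.26875455 -0.76548326 -0.76058058] [-0.00699645 -0.03062414 -0.01320522]
```

View pics/a4z.png

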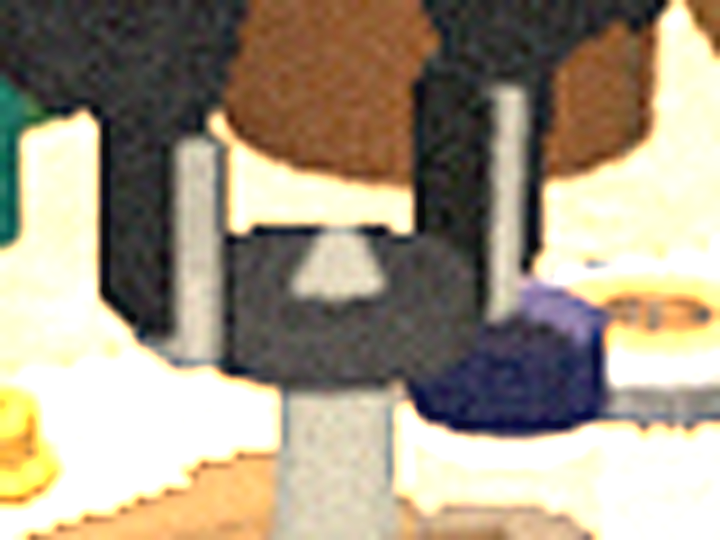

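In the tool's units: 0.02 m / 0.8 = 0.025, 0.016 m / 0.8 = 0.02.

Emit:
drive_effector([
  [0,0.0016,0.005,0,0,0],
  [0,0.0016,0.01,0,0,0],
  [0,0.0016,0.015,0,0,0],
  [0,0.0016,0.02,0,0,0],
  [0,0.0016,0.025,0,0,0],
  [0,0.0016,0.025,0,0,0],
])

```text
clock: 5.77
eef_pos: [0.4423, 0.0744, 0.1776]
ee_rot: [180.0, 0.1, -0.0]
ft_force: [-0.0, -0.2, -0.3]
grip_width: 0.0435
grasp_force: 51.1
```

In the tool's units: 0.0175 m / 0.8 = 0.0219, 0.015 m / 0.8 = 0.0188.

Emit:
drive_effector([
  [0,0,0.005,0,0,0],
  [0,0,0.01,0,0,0],
  [0,0,0.015,0,0,0],
  [0,0,0.0188,0,0,0],
  [0,0,0.0219,0,0,0],
  [0,0,0.0219,0,0,0],
])

```text
clock: 6.27
eef_pos: [0.4425, 0.0745, 0.1604]
ee_rot: [-180.0, 0.0, -0.0]
ft_force: [-2.8, -0.1, -2.5]
grip_width: 0.0431
grasp_force: 51.0
```

In the tool's units: 0.002 m / 0.8 = 0.0025.

Emit:
drive_effector([
  [0,0,0.0025,0,0,0],
  [0,0,0.0025,0,0,0],
  [0,0,0.0025,0,0,0],
])

```text
clock: 6.52
eef_pos: [0.4425, 0.0745, 0.1594]
ee_rot: [180.0, 0.0, -0.0]
ft_force: [-6.0, 0.3, 5.4]
grip_width: 0.0434
grasp_force: 51.6
```

Emit:
drive_effector([
  [0,0,0.0013,0,0,0],
  [0,0,0.0013,0,0,0],
  [0,0,0.0013,0,0,0],
])

```text
clock: 6.77
eef_pos: [0.4426, 0.0745, 0.1593]
ee_rot: [180.0, 0.0, -0.0]
ft_force: [-9.5, -1.8, 15.8]
grip_width: 0.043
grasp_force: 52.7
```

In the tool's units: 0.128 m / 0.8 = 0.16, 0.11 m / 0.8 = 0.1375.

Emit:
drive_effector([
  [0,0,-0.0013,0,0,0],
  [0,0,-0.0013,0,0,0],
  [0,0,-0.0013,0,0,0],
  [0,0,-0.0125,0,0,0],
  [0,0,-0.05,0,0,0],
  [0,0,-0.0875,0,0,0],
  [0,0,-0.1125,0,0,0],
  [0,0,-0.1125,0,0,0],
  [0.0375,0.05,-0.1125,0,0,0],
  [0.075,0.1,-0.1125,0,0,0],
  [0.1125,0.1375,-0.1125,0,0,0],
  [0.1363,0.16,-0.1,0,0,0],
], finger_gap=0.07)

```text
clock: 7.77
eef_pos: [0.5516, -0.0537, 0.2405]
ee_rot: [179.9, -0.2, -0.0]
ft_force: [1.5, 2.0, 1.0]
grip_width: 0.0699
grasp_force: 0.0
```

Emit:
drive_effector([
  [0,0,0.0375,0,0,0],
  [0,0,0.075,0,0,0],
  [0,0,0.075,0,0,0],
  [0,0,0.075,0,0,0],
], finger_gap=0.077)

```text
clock: 8.1
eef_pos: [0.5488, -0.0513, 0.1778]
ee_rot: [-180.0, 0.2, 0.0]
ft_force: [0.9, 0.2, 1.0]
grip_width: 0.0771
grasp_force: 0.0
```

```bash
python3 - <<'E'
from workcell import ctrl
import cv2,numpy as np
L=[]
for n,(r,q) in dict(scene=(170,290),top=(180,260)).items():
    L.append(ctrl.capture(n)["frame"][r:r+120,q:q+130,::-1])
cv2.imwrite("pics/a5.png",cv2.resize(np.hstack(L),None,fx=3,fy=3,interpolation=cv2.INTER_CUBIC))
s=ctrl.state();print(s["eef_pos"],s["grip_width"],s["ft_force"])
E
```

```text
[ 0.55047873 -0.05105817  0.18064307] 0.07695659454448948 [-0.23929081 -0.497298    0.53633119]
```

View pics/a5.png

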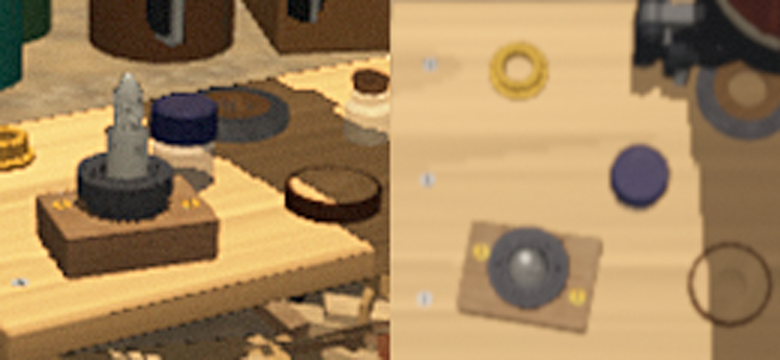

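Emit:
drive_effector([
  [0.0013,0.0013,0.0188,0,0,0],
  [0.0013,0.0013,0.0375,0,0,0],
  [0.0013,0.0013,0.05,0,0,0],
  [0.0013,0.0013,0.05,0,0,0],
  [0.0013,0.0013,0.05,0,0,0],
])

```text
clock: 8.62
eef_pos: [0.551, -0.0523, 0.1398]
ee_rot: [180.0, -0.0, 0.0]
ft_force: [-0.3, -0.1, 0.7]
grip_width: 0.077
grasp_force: 0.0
```

In the tool's units: 0.009 m / 0.8 = 0.0113, 0.005 m / 0.8 = 0.0063.

Emit:
drive_effector([
  [0.0013,0.0013,0.0063,0,0,0],
  [0.0013,0.0013,0.0113,0,0,0],
  [0.0013,0.0013,0.0113,0,0,0],
])

```text
clock: 8.87
eef_pos: [0.5517, -0.0536, 0.1294]
ee_rot: [180.0, 0.0, -0.0]
ft_force: [0.6, -0.4, -0.0]
grip_width: 0.0769
grasp_force: 0.0
```

Emit:
drive_effector([
  [0,0,0,0,0,0],
  [0,0,0,0,0,0],
  [0,0,0,0,0,0],
  [0,0,0,0,0,0],
  [0,0,0,0,0,0],
], finger_gap=0.045, squeeze=50)

```text
clock: 9.28
eef_pos: [0.552, -0.0534, 0.1308]
ee_rot: [180.0, -0.0, -0.0]
ft_force: [-3.3, 0.1, 6.7]
grip_width: 0.0601
grasp_force: 52.2
```

In the tool's units: -0.128 m / 0.8 = -0.16, -0.1105 m / 0.8 = -0.1381.

Emit:
drive_effector([
  [0,0,-0.025,0,0,0],
  [0,0,-0.0625,0,0,0],
  [0,0,-0.1125,0,0,0],
  [0,0,-0.1375,0,0,0],
  [-0.0375,-0.0375,-0.1375,0,0,0],
  [-0.075,-0.075,-0.1375,0,0,0],
  [-0.1125,-0.1125,-0.1375,0,0,0],
  [-0.1381,-0.16,-0.1375,0,0,0],
  [-0.1381,-0.16,-0.1375,0,0,0],
  [-0.1381,-0.16,-0.1375,0,0,0],
  [-0.1381,-0.16,-0.1375,0,0,0],
  [-0.1381,-0.16,-0.1375,0,0,0],
])

```text
clock: 10.28
eef_pos: [0.4417, 0.0735, 0.2398]
ee_rot: [180.0, -0.0, -0.1]
ft_force: [0.7, 0.1, -1.7]
grip_width: 0.0598
grasp_force: 54.0
```

In the tool's units: 0.045 m / 0.8 = 0.0563, -0.001 m / 0.8 = -0.0013.

Emit:
drive_effector([
  [0,-0.0013,0.015,0,0,0],
  [0,-0.0013,0.03,0,0,0],
  [0,-0.0013,0.045,0,0,0],
  [0,-0.0013,0.0563,0,0,0],
  [0,-0.0013,0.0563,0,0,0],
  [0,-0.0013,0.0563,0,0,0],
])

```text
clock: 10.78
eef_pos: [0.4413, 0.075, 0.1945]
ee_rot: [-180.0, 0.1, -0.1]
ft_force: [0.2, 0.7, -0.3]
grip_width: 0.0601
grasp_force: 54.0
```

Emit:
drive_effector([
  [0,0,0.0063,0,0,0],
  [0,0,0.0125,0,0,0],
  [0,0,0.0188,0,0,0],
  [0,0,0.0188,0,0,0],
  [0,0,0.0188,0,0,0],
])

```text
clock: 11.2
eef_pos: [0.4411, 0.0756, 0.1795]
ee_rot: [-180.0, 0.0, -0.0]
ft_force: [-1.1, 0.2, -2.3]
grip_width: 0.0599
grasp_force: 54.0
```

In the tool's units: 0.008 m / 0.8 = 0.01, 0.007 m / 0.8 = 0.0088.

Emit:
drive_effector([
  [0,0,0.005,0,0,0],
  [0,0,0.0088,0,0,0],
  [0,0,0.01,0,0,0],
  [0,0,0.01,0,0,0],
])

```text
clock: 11.53
eef_pos: [0.4411, 0.0755, 0.1714]
ee_rot: [-180.0, 0.0, -0.0]
ft_force: [-0.7, -0.3, -1.2]
grip_width: 0.0598
grasp_force: 54.0
```

Emit:
drive_effector([
  [0,0,0.0013,0,0,0],
  [0,0,0.0019,0,0,0],
  [0,0,0.0019,0,0,0],
])

```text
clock: 11.78
eef_pos: [0.4412, 0.0755, 0.1708]
ee_rot: [180.0, 0.0, -0.0]
ft_force: [-4.2, -0.9, 6.3]
grip_width: 0.0598
grasp_force: 54.7
```

In the tool's units: 0.2 m / 0.8 = 0.25, 0.16 m / 0.8 = 0.2.

Emit:
drive_effector([
  [0,0,-0.0013,0,0,0],
  [0,0,-0.0013,0,0,0],
  [0,0,-0.0013,0,0,0],
  [0,0,-0.0125,0,0,0],
  [0,0,-0.05,0,0,0],
  [0,0,-0.0875,0,0,0],
  [0,0,-0.1,0,0,0],
  [0,0.05,-0.1,0,0,0],
  [0,0.1,-0.1,0,0,0],
  [0,0.15,-0.1,0,0,0],
  [0,0.2,-0.1,0,0,0],
  [0,0.25,-0.1,0,0,0],
], finger_gap=0.075)

```text
clock: 12.78
eef_pos: [0.441, -0.1263, 0.2509]
ee_rot: [180.0, -0.1, 0.0]
ft_force: [1.5, 0.5, -1.2]
grip_width: 0.0749
grasp_force: 0.0
```

Emit:
drive_effector([
  [0.005,0.05,0,0,0,0],
  [0.0063,0.0625,0.0375,0,0,0],
  [0.0063,0.0625,0.075,0,0,0],
  [0.0063,0.0625,0.1125,0,0,0],
  [0.0063,0.0625,0.125,0,0,0],
  [0.0063,0.0625,0.125,0,0,0],
  [0.0063,0.0625,0.125,0,0,0],
], finger_gap=0.05)

```text
clock: 13.37
eef_pos: [0.4467, -0.1743, 0.1512]
ee_rot: [-180.0, -0.0, 0.0]
ft_force: [0.3, 0.7, 1.5]
grip_width: 0.0502
grasp_force: 0.0
```

In the tool's units: 0.0175 m / 0.8 = 0.0219, 0.017 m / 0.8 = 0.0213.

Emit:
drive_effector([
  [0,0,0.0125,0,0,0],
  [0,0,0.0213,0,0,0],
  [0,0,0.0219,0,0,0],
  [0,0,0.0219,0,0,0],
])

```text
clock: 13.7
eef_pos: [0.4462, -0.1744, 0.1327]
ee_rot: [-180.0, 0.0, 0.0]
ft_force: [0.7, -0.3, 0.2]
grip_width: 0.0502
grasp_force: 0.0
```

Emit:
drive_effector([
  [0,0,0,0,0,0],
  [0,0,0,0,0,0],
  [0,0,0,0,0,0],
  [0,0,0,0,0,0],
  [0,0,0,0,0,0],
], finger_gap=0.02, squeeze=40)

```text
clock: 14.12
eef_pos: [0.4466, -0.1745, 0.1335]
ee_rot: [180.0, -0.0, -0.0]
ft_force: [-1.9, -0.4, 5.8]
grip_width: 0.0321
grasp_force: 39.3
```

Emit:
drive_effector([
  [0,0,-0.025,0,0,0],
  [0,0,-0.0625,0,0,0],
  [0,0,-0.1125,0,0,0],
  [0,0,-0.1375,0,0,0],
  [0,-0.05,-0.1375,0,0,0],
  [0,-0.1,-0.1375,0,0,0],
  [0,-0.15,-0.1375,0,0,0],
  [0,-0.2,-0.1375,0,0,0],
  [-0.0025,-0.25,-0.1375,0,0,0],
  [-0.005,-0.275,-0.1375,0,0,0],
  [-0.0069,-0.2938,-0.1375,0,0,0],
  [-0.0069,-0.3119,-0.1375,0,0,0],
])

```text
clock: 15.12
eef_pos: [0.4404, 0.0766, 0.243]
ee_rot: [180.0, -0.0, 0.1]
ft_force: [1.1, -0.3, -0.7]
grip_width: 0.0322
grasp_force: 39.7
```

Emit:
drive_effector([
  [0,0,0,0,0,0],
  [0,0,0,0,0,0],
  [0,0,0,0,0,0],
])

```text
clock: 15.37
eef_pos: [0.4409, 0.0741, 0.2428]
ee_rot: [180.0, -0.0, -0.0]
ft_force: [-0.1, 0.0, -0.9]
grip_width: 0.0318
grasp_force: 39.7
```

```bash
python3 - <<'E'
from workcell import ctrl
import cv2,numpy as np
c=ctrl.capture("scene")["frame"][155:235,290:390,::-1]
cv2.imwrite("pics/a6.png",cv2.convertScaleAbs(cv2.resize(c,None,fx=7,fy=7,interpolation=cv2.INTER_CUBIC),alpha=1.8,beta=10))
s=ctrl.state();print(s["eef_pos"],s["grip_width"],s["ft_force"])
E
```

```text
[0.44084228 0.07395045 0.24268462] 0.03155399172240213 [-0.00452208  0.23110517 -0.37511989]
```

View pics/a6.png

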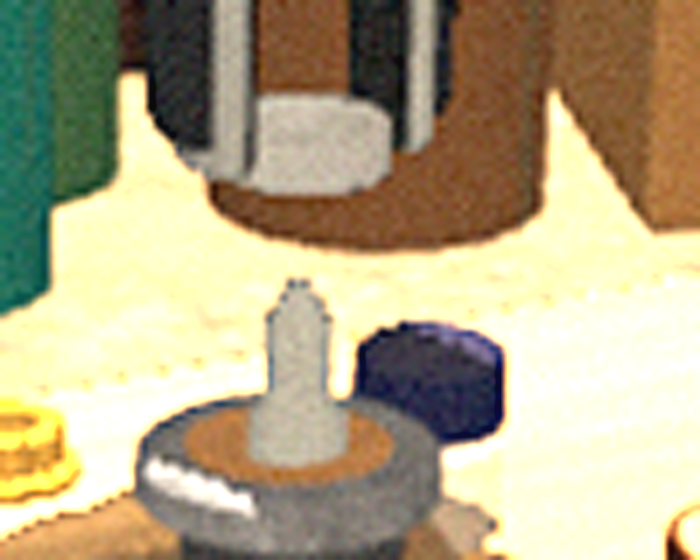

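In the tool's units: 0.047 m / 0.8 = 0.0588, 0.045 m / 0.8 = 0.0563.

Emit:
drive_effector([
  [0,-0.0013,0.0188,0,0,0],
  [0,-0.0013,0.0375,0,0,0],
  [0,-0.0013,0.05,0,0,0],
  [0,-0.0013,0.0563,0,0,0],
  [0,-0.0013,0.0588,0,0,0],
  [0,-0.0013,0.0588,0,0,0],
])

```text
clock: 15.92
eef_pos: [0.4407, 0.0757, 0.1956]
ee_rot: [-180.0, 0.0, -0.0]
ft_force: [-0.3, 0.5, 0.5]
grip_width: 0.0319
grasp_force: 39.7
```

Emit:
drive_effector([
  [0,0,0.0038,0,0,0],
  [0,0,0.0075,0,0,0],
  [0,0,0.0113,0,0,0],
  [0,0,0.0113,0,0,0],
  [0,0,0.0113,0,0,0],
])

```text
clock: 16.33
eef_pos: [0.4407, 0.076, 0.1867]
ee_rot: [-180.0, 0.0, 0.0]
ft_force: [0.3, -0.0, -0.5]
grip_width: 0.0316
grasp_force: 39.7
```

In the tool's units: 0.002 m / 0.8 = 0.0025, 0.001 m / 0.8 = 0.0013.

Emit:
drive_effector([
  [0,0,0.0013,0,0,0],
  [0,0,0.0025,0,0,0],
  [0,0,0.0025,0,0,0],
  [0,0,0.0025,0,0,0],
])

```text
clock: 16.67
eef_pos: [0.441, 0.0761, 0.1855]
ee_rot: [180.0, -0.0, 0.0]
ft_force: [-2.8, -0.5, 5.8]
grip_width: 0.0319
grasp_force: 40.4
```

In the tool's units: 0.1165 m / 0.8 = 0.1456, -0.07 m / 0.8 = -0.0875.

Emit:
drive_effector([
  [0,0,-0.0013,0,0,0],
  [0,0,-0.0013,0,0,0],
  [0,0,-0.0013,0,0,0],
  [0,0,-0.0125,0,0,0],
  [0,0,-0.05,0,0,0],
  [0,0,-0.0875,0,0,0],
  [0,0,-0.0875,0,0,0],
  [0,0.05,-0.0875,0,0,0],
  [0,0.1,-0.0875,0,0,0],
  [-0.005,0.1456,-0.0875,0,0,0],
  [-0.005,0.1456,-0.0375,0,0,0],
  [-0.005,0.1456,0.0125,0,0,0],
], finger_gap=0.064)

```text
clock: 17.67
eef_pos: [0.4384, -0.043, 0.1761]
ee_rot: [179.9, -0.3, -0.3]
ft_force: [1.6, 0.5, -0.5]
grip_width: 0.0642
grasp_force: 0.0
```

Emit:
drive_effector([
  [0,0,0.0188,0,0,0],
  [0,0,0.0313,0,0,0],
  [0,0,0.0313,0,0,0],
  [0,0,0.0313,0,0,0],
])

```text
clock: 18.0
eef_pos: [0.4373, -0.0403, 0.1506]
ee_rot: [-180.0, -0.0, 0.0]
ft_force: [0.4, 0.1, 0.8]
grip_width: 0.0637
grasp_force: 0.0
```

The rows are not in the units I measure in: shifts go in shares of 0.8 m and turns go in shares of 60 degrees. I convert before sending: 0.019 m / 0.8 = 0.0238, 0.01 m / 0.8 = 0.0125.

Emit:
drive_effector([
  [0,0,0.0125,0,0,0],
  [0,0,0.0238,0,0,0],
  [0,0,0.0238,0,0,0],
  [0,0,0.0238,0,0,0],
])

```text
clock: 18.33
eef_pos: [0.4365, -0.0404, 0.1305]
ee_rot: [-180.0, 0.0, 0.0]
ft_force: [0.2, 0.3, -0.2]
grip_width: 0.0641
grasp_force: 0.0
```

Emit:
drive_effector([
  [0,0,0,0,0,0],
  [0,0,0,0,0,0],
  [0,0,0,0,0,0],
  [0,0,0,0,0,0],
  [0,0,0,0,0,0],
], finger_gap=0.032, squeeze=45)

```text
clock: 18.75
eef_pos: [0.4371, -0.0404, 0.1316]
ee_rot: [180.0, -0.0, -0.0]
ft_force: [-1.8, 0.8, 6.1]
grip_width: 0.0459
grasp_force: 45.3
```

Emit:
drive_effector([
  [0,0,-0.025,0,0,0],
  [0,0,-0.0625,0,0,0],
  [0,0,-0.1125,0,0,0],
  [0,0,-0.1438,0,0,0],
  [0,-0.05,-0.1438,0,0,0],
  [0,-0.0875,-0.1438,0,0,0],
  [0.0025,-0.125,-0.1438,0,0,0],
  [0.005,-0.1448,-0.1438,0,0,0],
  [0.005,-0.1448,-0.1438,0,0,0],
  [0.005,-0.1448,-0.1438,0,0,0],
  [0.005,-0.1448,-0.1438,0,0,0],
  [0.005,-0.1448,-0.1438,0,0,0],
])

```text
clock: 19.75
eef_pos: [0.4408, 0.0742, 0.2457]
ee_rot: [180.0, 0.0, -0.1]
ft_force: [0.1, 0.0, -0.8]
grip_width: 0.046
grasp_force: 46.3
```

```bash
python3 - <<'E'
from workcell import ctrl
import cv2,numpy as np
c=ctrl.capture("scene")["frame"][155:235,290:390,::-1]
cv2.imwrite("pics/a7.png",cv2.convertScaleAbs(cv2.resize(c,None,fx=7,fy=7,interpolation=cv2.INTER_CUBIC),alpha=1.8,beta=10))
s=ctrl.state();print(s["eef_pos"],s["grip_width"],s["ft_force"])
E
```

```text
[0.44079197 0.07422566 0.24574695] 0.04584841699792806 [-0.19744573  0.41408599 -0.51139817]
```

View pics/a7.png

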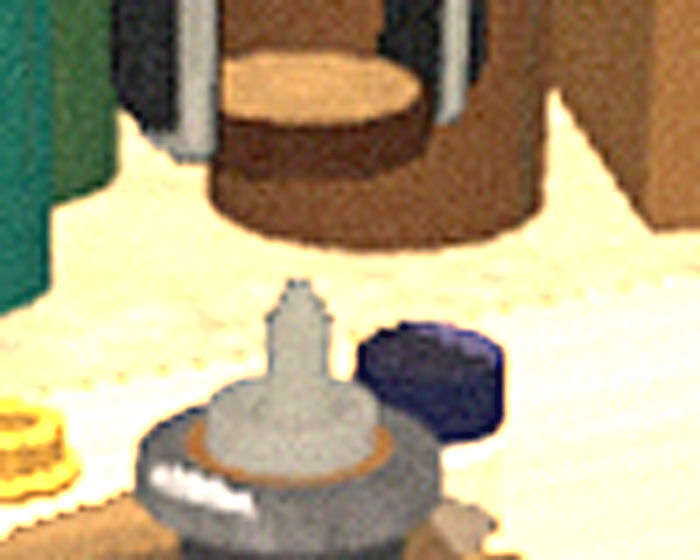

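In the tool's units: 0.04 m / 0.8 = 0.05, 0.037 m / 0.8 = 0.0463.

Emit:
drive_effector([
  [0,-0.0019,0.0125,0,0,0],
  [0,-0.0019,0.025,0,0,0],
  [0,-0.0019,0.0375,0,0,0],
  [0,-0.0019,0.0463,0,0,0],
  [0,-0.0019,0.05,0,0,0],
  [0,-0.0019,0.05,0,0,0],
])

```text
clock: 20.3
eef_pos: [0.4402, 0.0764, 0.2046]
ee_rot: [180.0, 0.1, -0.0]
ft_force: [0.6, -2.4, -1.2]
grip_width: 0.0463
grasp_force: 46.3
```

Emit:
drive_effector([
  [0,0,0.0038,0,0,0],
  [0,0,0.0075,0,0,0],
  [0,0,0.0138,0,0,0],
  [0,0,0.0138,0,0,0],
  [0,0,0.0138,0,0,0],
])

```text
clock: 20.72
eef_pos: [0.4406, 0.0765, 0.1943]
ee_rot: [180.0, 0.0, -0.0]
ft_force: [1.5, -3.9, -2.1]
grip_width: 0.0457
grasp_force: 46.3
```

In the tool's units: 0.002 m / 0.8 = 0.0025, 0.001 m / 0.8 = 0.0013.

Emit:
drive_effector([
  [0,0.0013,0,0,0,0],
  [0,0.0013,0.0013,0,0,0],
  [0,0.0013,0.0025,0,0,0],
  [0,0.0013,0.0025,0,0,0],
  [0,0.0013,0.0025,0,0,0],
])

```text
clock: 21.13
eef_pos: [0.4409, 0.0763, 0.1936]
ee_rot: [-180.0, -0.0, 0.0]
ft_force: [-2.9, -0.5, 6.8]
grip_width: 0.0454
grasp_force: 47.2
```

In the tool's units: 0.122 m / 0.8 = 0.1525, -0.065 m / 0.8 = -0.0813.

Emit:
drive_effector([
  [0,0,-0.0013,0,0,0],
  [0,0,-0.0013,0,0,0],
  [0,0,-0.0013,0,0,0],
  [0,0,-0.0125,0,0,0],
  [0,0,-0.05,0,0,0],
  [0,0,-0.0813,0,0,0],
  [0,0,-0.0813,0,0,0],
  [0.05,0,-0.0813,0,0,0],
  [0.1,-0.0038,-0.0813,0,0,0],
  [0.1525,-0.0069,-0.0813,0,0,0],
  [0.1525,-0.0069,-0.0375,0,0,0],
  [0.1525,-0.0069,0,0,0,0],
], finger_gap=0.062)

```text
clock: 22.13
eef_pos: [0.5658, 0.0818, 0.1924]
ee_rot: [-179.9, -0.2, -0.0]
ft_force: [-0.3, 0.3, 0.1]
grip_width: 0.0623
grasp_force: 0.0
```

Emit:
drive_effector([
  [0,0,0.025,0,0,0],
  [0,0,0.0375,0,0,0],
  [0,0,0.0375,0,0,0],
  [0,0,0.0375,0,0,0],
], finger_gap=0.046)

```text
clock: 22.47
eef_pos: [0.5629, 0.0814, 0.1635]
ee_rot: [-180.0, -0.0, -0.0]
ft_force: [0.0, -0.6, 0.3]
grip_width: 0.0462
grasp_force: 0.0
```

```bash
python3 - <<'E'
from h import *
for p,z in(((169,104),.138),((169.5,107),.126),((168,107.5),.126)): print(ray("top",(np.array(p)+.5)/3.2-.5+[250,170],z))
E
```

```text
[0.5632488  0.08157754]
[0.56486333 0.08176702]
[0.56457313 0.08260033]
```

In the tool's units: 0.026 m / 0.8 = 0.0325, 0.001 m / 0.8 = 0.0013.

Emit:
drive_effector([
  [0.0013,0,0.0125,0,0,0],
  [0.0013,0,0.025,0,0,0],
  [0.0013,0,0.0325,0,0,0],
  [0.0013,0,0.0325,0,0,0],
  [0.0013,0,0.0325,0,0,0],
])

```text
clock: 22.88
eef_pos: [0.5635, 0.0813, 0.1364]
ee_rot: [180.0, 0.0, -0.0]
ft_force: [-0.7, -0.1, -0.3]
grip_width: 0.0455
grasp_force: 0.0
```

Emit:
drive_effector([
  [0,0,0,0,0,0],
  [0,0,0,0,0,0],
  [0,0,0,0,0,0],
  [0,0,0,0,0,0],
  [0,0,0,0,0,0],
], finger_gap=0.015, squeeze=45)

```text
clock: 23.3
eef_pos: [0.5641, 0.0814, 0.1375]
ee_rot: [-180.0, -0.1, -0.0]
ft_force: [-1.8, 0.6, 5.7]
grip_width: 0.0264
grasp_force: 44.6
```

Emit:
drive_effector([
  [0,0,-0.025,0,0,0],
  [0,0,-0.0625,0,0,0],
  [0,0,-0.1125,0,0,0],
  [0,0,-0.1563,0,0,0],
  [0,0,-0.1563,0,0,0],
  [-0.05,0,-0.1563,0,0,0],
  [-0.1,0.0025,-0.1563,0,0,0],
  [-0.15,0.005,-0.1563,0,0,0],
  [-0.1534,0.0075,-0.1563,0,0,0],
  [-0.1534,0.0075,-0.1563,0,0,0],
  [-0.1534,0.0075,-0.1563,0,0,0],
  [-0.1534,0.0075,-0.1563,0,0,0],
])

```text
clock: 24.3
eef_pos: [0.442, 0.0754, 0.2618]
ee_rot: [-180.0, -0.0, -0.0]
ft_force: [0.7, -0.3, -1.5]
grip_width: 0.0255
grasp_force: 44.5
```

```bash
python3 - <<'E'
from workcell import ctrl
import cv2,numpy as np
c=ctrl.capture("scene")["frame"][145:225,290:390,::-1]
cv2.imwrite("pics/a8.png",cv2.convertScaleAbs(cv2.resize(c,None,fx=7,fy=7,interpolation=cv2.INTER_CUBIC),alpha=1.8,beta=10))
s=ctrl.state();print(s["eef_pos"],s["grip_width"],s["ft_force"])
E
```

```text
[0.44199939 0.07544558 0.26157741] 0.02579939193015832 [ 0.26186666 -0.23957757 -0.66325331]
```

View pics/a8.png

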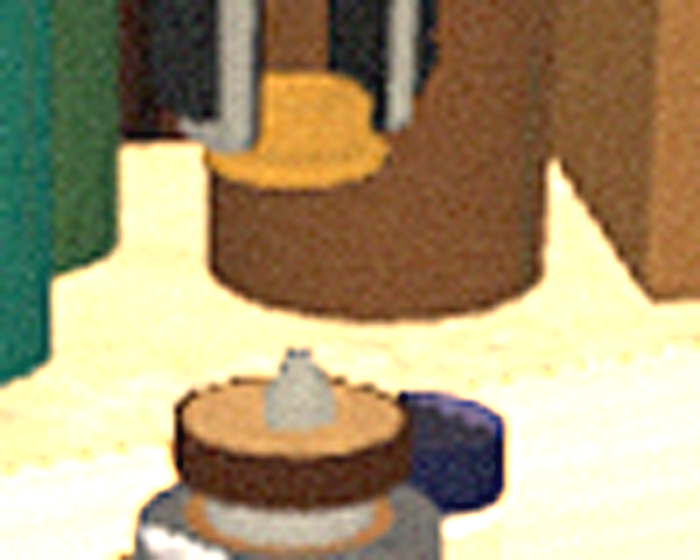

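In the tool's units: 0.0425 m / 0.8 = 0.0531, 0.041 m / 0.8 = 0.0513.

Emit:
drive_effector([
  [-0.0006,0,0.0125,0,0,0],
  [-0.0006,0,0.025,0,0,0],
  [-0.0006,0,0.0375,0,0,0],
  [-0.0006,0,0.0463,0,0,0],
  [-0.0006,0,0.0513,0,0,0],
  [-0.0006,0,0.0531,0,0,0],
  [-0.0006,0,0.0531,0,0,0],
])

```text
clock: 24.93
eef_pos: [0.4404, 0.0753, 0.2188]
ee_rot: [-180.0, 0.0, 0.0]
ft_force: [1.1, 0.7, 0.5]
grip_width: 0.0257
grasp_force: 44.5
```

Emit:
drive_effector([
  [0,0,0.0038,0,0,0],
  [0,0,0.0081,0,0,0],
  [0,0,0.0081,0,0,0],
  [0,0,0.0081,0,0,0],
])

```text
clock: 25.27
eef_pos: [0.4405, 0.0753, 0.2127]
ee_rot: [180.0, 0.0, -0.0]
ft_force: [-0.3, 1.1, -0.8]
grip_width: 0.0262
grasp_force: 44.5
```

In the tool's units: 0.0018 m / 0.8 = 0.0023, 0.001 m / 0.8 = 0.0013.

Emit:
drive_effector([
  [0,0,0.0013,0,0,0],
  [0,0,0.0023,0,0,0],
  [0,0,0.0023,0,0,0],
  [0,0,0.0023,0,0,0],
])

```text
clock: 25.6
eef_pos: [0.4408, 0.0754, 0.2114]
ee_rot: [180.0, -0.0, -0.0]
ft_force: [-0.7, -1.3, 4.3]
grip_width: 0.0263
grasp_force: 45.0
```

In the tool's units: 0.2 m / 0.8 = 0.25, 0.16 m / 0.8 = 0.2.

Emit:
drive_effector([
  [0,0,-0.0006,0,0,0],
  [0,0,-0.0013,0,0,0],
  [0,0,-0.0013,0,0,0],
  [0,0,-0.0125,0,0,0],
  [0,0,-0.05,0,0,0],
  [0,0,-0.1,0,0,0],
  [0,0,-0.125,0,0,0],
  [0.0375,0.05,-0.125,0,0,0],
  [0.075,0.1,-0.125,0,0,0],
  [0.075,0.15,-0.125,0,0,0],
  [0.1,0.2,-0.125,0,0,0],
  [0.125,0.25,-0.125,0,0,0],
], finger_gap=0.05)

```text
clock: 26.6
eef_pos: [0.5328, -0.1105, 0.3118]
ee_rot: [180.0, -0.0, -0.0]
ft_force: [1.5, 0.4, 1.1]
grip_width: 0.0499
grasp_force: 0.0
```

Emit:
drive_effector([
  [0,0.05,0,0,0,0],
  [0,0.1,0,0,0,0],
  [0,0.1,0,0,0,0],
  [0,0.1,0,0,0,0],
])

```text
clock: 26.93
eef_pos: [0.532, -0.1911, 0.3109]
ee_rot: [-180.0, 0.0, -0.3]
ft_force: [0.5, 1.2, -0.0]
grip_width: 0.0496
grasp_force: 0.0
```

```bash
python3 - <<'E'
from workcell import ctrl
import cv2,numpy as np
L=[]
for n,(r,q) in dict(scene=(160,280),top=(180,255)).items():
    L.append(ctrl.capture(n)["frame"][r:r+130,q:q+190,::-1])
cv2.imwrite("pics/a9.png",cv2.resize(np.hstack(L),None,fx=2.1,fy=2.1,interpolation=cv2.INTER_CUBIC))
E
```

```text
(no output)
```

View pics/a9.png

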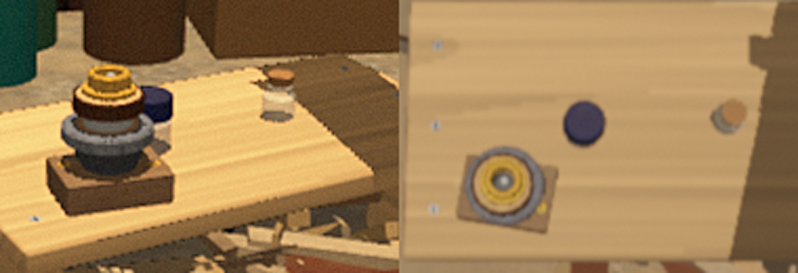

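The picture shows the full stack flat on the arbor, in the scene view at about (110,115) and in the top view at about (503,183). The bottle and vial stand where they were.

```bash
python3 -c "
from workcell import ctrl
print(ctrl.sign_off())"
```

```text
the job is handed in; nothing more can be done
None
```

The arbor is built up in the order asked (flange, felt wheel, spacer, leather wheel, nut), each part down flat on the one below. The tin, vial and bottle were not touched, and I handed the job in after about 27 s of robot time; the sign-off gave no verdict.

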